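# Stir the tumbling media for the frame polisher

### The arm

A 7-joint arm with a two-finger parallel gripper is mounted at the origin on the work surface. World frame = base frame: x ahead of the robot, y to its left, z up, the work surface at z = 0. Lengths are in m, angles in rad, forces in N, time in s.
With the tool pointing down it reaches from about 0.35 to 0.9 m from the base axis. Payload 7.2 kg.
Tool frame: the origin (TCP) lies midway between the tips of the shut fingers; the grasp point (between the pads) lies 19 mm behind it (bot.grip_point_offset is the distance from the TCP to the grasp point, in m); z points along the fingers, y is the line along which they close (so a half turn about z gives the same grasp; the last joint's range is limited). The gripper opens to 88 mm and grips with 3 to 60 N. Pads are 20 mm wide; open, the fingers measure 115 mm over their backs; the gripper's body (75 mm by 178 mm) begins 61 mm behind the grasp point.
Start: joints at [1.274, 0.411, -0.013, 1.596, 0.006, 1.134, -0.082], TCP at [0.142, -0.609, 0.223] pointing down, gripper open.
Joint ranges: [-2.95, 2.95], [-0.29, 1.99], [-1.47, 1.44], [0.14, 2.54], [-1.03, 4.17], [0.13, 1.85], [-2.86, 2.86]. Speed limits (rad/s): [2.39, 2.39, 3.01, 3.01, 3.14, 3.14, 3.14].

### API

Orientations are given as a unit quaternion [x, y, z, w].
In Python, from workcell import bot gives the robot as it stands.
- The arm moves only by the tool servo_tool, never from a script. Its argument "increments" is a list that holds one entry, the list of rows, each a list of 7 numbers: the shift along the tool's x, y, z each as a share of 0.025 m, from -1 to 1, then the turn, a rotation vector about the tool's x, y, z each as a share of 2 pi rad, from -1 to 1, then the opening, from -1 (shut) to 1 (fully open). A call has 1 to 5 rows; each row shifts and turns the commanded pose from where the row before left it, along the tool's axes as they then stand; what a row does not reach is not made up. A row lasts 1/8 s, in which the tool goes at most 62.5 mm and 10.7 degrees, less where a joint would pass 70% of its speed; a pose out of reach is approached as far as the arm can. A call with a number of a shift or a turn outside -1 to 1 is refused whole. A call with a gripper value outside its range is refused whole. The fingers move at their own pace and stop on an object; "grip_force" is the grip in N (left out, the last holds). Time passes only in rows, so rows that do not move let the fingers close. It gives the time, the measured TCP pose, the force, the opening and the grip force at its end, in the units of the state.
- bot.get_obs(): the state, without advancing time (a new reading comes with each control period).
- bot.capture(name): name is "scene" or "top"; returns a dict with "img" (384x512x3 uint8, blue, green, red), "range_z" (384x512 float32, m along the optical axis (not along the pixel's ray), 0 where there is no reading), "fx", "fy", "cx", "cy" (pixels), "rvec" (rotation vector, rad) and "tvec" (3), from world to camera coordinates, as OpenCV has them. Camera axes: x right, y down, z forward; pixel columns grow to the right and rows downward; lengths in m; the calibration is good to about 2 mm. A picture is of the moment at which its call begins.
- bot.sign_off(): hands the job in; it is judged then, once.
Trained networks look in the newest picture that a camera, given by its name, has taken for a name from the list of things; names that differ only in an ending like _2 or _b are one class to them, and where a whole thing is asked for, a point or a joint stands for the part that bears it (a point fixed in the world has none). Each returns a list of dicts, best first, with "conf" (0 to 1); they miss things now and then, are a little off and sometimes report something else, mostly with a low value. They report only what shows in the picture. A call takes as long as a camera call.
- bot.cut_out(camera, query): "pixels" (384x512 bool, what is visible of it) and "centre" ([column, row] in pixels, amid what is visible of it).
- bot.mark_of(camera, query): "centre" ([column, row] in pixels: a listed point, or the origin of a listed thing).
The state is a dict: "t": time; "joint_positions": joint angles; "joint_vel": joint speeds; "tau": joint torques, N m; "ee_pos": TCP position; "ee_rot": TCP orientation; "wrist_force": force on the tool from outside, world axes, zero at the start; "torque": the same for the moment, N m; "grip_width": finger opening in m; "grasp_force": force on a finger pad.
Only numpy, scipy, OpenCV 4.12 (cv2) and the standard library are available. Lean on these libraries where they do the work, as an engineer would, in place of code of your own. Each camera call takes 0.05 s, during which the arm holds its last target. There are 200 camera calls.

### The job

The wooden balls and wooden blocks for polishing spectacle frames were poured into the steel pan side by side, with all balls on one side of the line through the pan's two lugs and all blocks on the other. Stir them with the wooden stirring stick until every piece has been clearly shifted (a centimetre or more) from where it lay and both kinds are found on both sides of that line, without spilling any or touching them with the gripper. Then stand the stick upright on its cork mat again, whole foot on the mat, and leave the other things on the bench where they are.

Things in the scene. Friction and masses are not known exactly. Their poses are not given: they have to be found in the camera images.
- bowl: Fixed steel pan, turned any way: 230 mm across the rim, 65 high; two wire lugs at the rim (tips 134 mm from the centre, 58 above the bench). Flat floor, radius 87 mm, 5 mm above the bench; 3 mm wall leaning out to radius 112 at the rim. Origin: centre of underside, on the bench; z up; y along the line through the lugs; x square to it, its sign tells on which side of the line a piece lies.
- mat: Round cork mat fixed to the bench, 150 mm across, 5 mm thick, on which the stirrer stands. Origin: centre of its underside, on the bench.
- stirrer: Dark wooden stirring stick, 150 mm tall, about 120 g, standing loose and upright on the cork mat. Foot: two crossed upright blades, each 44 mm wide, 12 thick, 36 tall. Above it a square handle, 22 x 22 mm, up to 150 mm. Origin: centre of the underside of the foot; z up the handle; x and y square to the handle's faces and along the blades.
- spectacles: Bystander: folded black spectacles, 140 x 50 mm, 14 mm high, lying on the bench beyond the pan. Origin: underside.
- bench_block: Bystander: steel block 45 x 60 x 25 mm lying between the robot and the task's things. Origin: centre of underside.
- screwdriver: Bystander: screwdriver 170 mm long lying on the left of the bench. Origin: underside, x along it.
- polish: Bystander: closed jar 64 mm across, 75 mm high, standing on the right of the bench. Origin: centre of underside.
- ball0: Loose round wooden ball, 30 mm across, 12 g, in the pan; it rolls easily (friction about 0.3). Origin: its centre.
- ball1: Loose round wooden ball, 30 mm across, 12 g, in the pan; it rolls easily (friction about 0.3). Origin: its centre.
- ball2: Loose round wooden ball, 30 mm across, 12 g, in the pan; it rolls easily (friction about 0.3). Origin: its centre.
- ball3: Loose round wooden ball, 30 mm across, 12 g, in the pan; it rolls easily (friction about 0.3). Origin: its centre.
- block0: Loose wooden block, 34 x 26 x 26 mm, 18 g, in the pan, lying on a long face (friction about 0.3). Origin: its centre, x along its length.
- block1: Loose wooden block, 34 x 26 x 26 mm, 18 g, in the pan, lying on a long face (friction about 0.3). Origin: its centre, x along its length.
- block2: Loose wooden block, 34 x 26 x 26 mm, 18 g, in the pan, lying on a long face (friction about 0.3). Origin: its centre, x along its length.
- block3: Loose wooden block, 34 x 26 x 26 mm, 18 g, in the pan, lying on a long face (friction about 0.3). Origin: its centre, x along its length.

How it is judged:
By the outcome, as a careful person would: the job done as asked, in the order asked, and still so for the second after the job is handed in, with the robot touching nothing.
It also fails if it takes over 64 s, if anything falls off the work surface, if the arm or the gripper's body presses on something with over 40 N, if the wrist force passes 120 N, or if a joint passes its speed limit or range.

## Working session

There is one attempt and no reset: what is moved stays moved. The work goes in short steps, Python scripts to look and compute and a tool call to move; the robot and the scene stay as the last step left them, time stands still between calls to the robot, and variables do not carry over. Pictures are saved under pics/ and viewed, at most 10 in all, crops included, and the job is handed in when it is done.

Besides the shell and the picture viewer there is one more tool, called after "Call:" by a JSON object that holds its "op" and its "data", one argument or row to a line. servo_tool: Moves the arm, as the interface text tells. Shift numbers are shares of 0.025 m and turn numbers shares of 2 pi rad, none past 1 either way. Its arguments: {"type":"object","properties":{"increments":{"type":"array","items":{"type":"array","items":{"type":"array","items":{"type":"number","minimum":-1,"maximum":1}}}},"grip_force":{"type":"number"}},"required":["increments"]}

```bash
mkdir -p pics; cat > h.py <<'E'
import numpy as np, cv2
from workcell import bot
from scipy.spatial.transform import Rotation as R
def cloud(c):
    z=c["range_z"]; v,u=np.mgrid[:384,:512]
    P=np.stack([(u-c["cx"])/c["fx"]*z,(v-c["cy"])/c["fy"]*z,z],-1)
    M=cv2.Rodrigues(np.array(c["rvec"],float))[0]
    W=(P-np.array(c["tvec"]).ravel())@M; W[z==0]=np.nan
    return W
def find(cam,W,q,n=5):
    for r in bot.cut_out(cam,q)[:n]:
        p=W[r["pixels"]]; p=p[~np.isnan(p[:,0])]
        if len(p)==0: continue
        print(q,round(r["conf"],2),np.round(r["centre"]),'med',np.round(np.median(p,0),3),'min',np.round(p.min(0),3),'max',np.round(p.max(0),3))
E
python3 - <<'E'
from h import *
for cam in("top","scene"):
    c=bot.capture(cam); cv2.imwrite(f"pics/{cam}0.png",c["img"]); W=cloud(c); print(cam,cv2.Rodrigues(np.array(c["rvec"],float))[0].round(2).tolist(),np.array(c["tvec"]).round(3))
    for q in["bowl","mat","stirrer","spectacles","bench_block","screwdriver","polish"]: find(cam,W,q,1)
    for q in ["ball0","block0"]: find(cam,W,q,5)
o=bot.get_obs(); print(o["ee_pos"],o["ee_rot"],R.from_quat(o["ee_rot"]).as_matrix().round(3).tolist(),o["t"],o["grip_width"])
E
```

```text
top [[-0.0, -1.0, -0.01], [-1.0, 0.0, -0.07], [0.07, 0.01, -1.0]] [0.004 0.608 1.363]
bowl 0.64 [210. 211.] med [0.558 0.156 0.017] min [ 0.422  0.032 -0.006] max [0.693 0.28  0.078]
mat 0.95 [312. 232.] med [ 0.507 -0.144  0.005] min [ 0.437 -0.222 -0.005] max [ 0.58  -0.081  0.035]
stirrer 0.75 [322. 232.] med [ 0.512 -0.157  0.122] min [ 0.496 -0.175  0.   ] max [ 0.532 -0.142  0.161]
spectacles 0.83 [268. 147.] med [ 0.745 -0.024  0.008] min [ 0.725 -0.082 -0.003] max [0.775 0.052 0.02 ]
bench_block 0.72 [261. 258.] med [0.427 0.001 0.025] min [ 0.397 -0.03  -0.006] max [0.455 0.035 0.033]
screwdriver 0.64 [121. 230.] med [0.51  0.389 0.023] min [ 0.413  0.373 -0.004] max [0.556 0.411 0.035]
polish 0.92 [398. 210.] med [ 0.563 -0.365  0.074] min [ 0.534 -0.422 -0.003] max [ 0.597 -0.341  0.085]
ball0 0.61 [208. 237.] med [0.491 0.144 0.029] min [0.476 0.129 0.001] max [0.507 0.162 0.04 ]
ball0 0.6 [197. 231.] med [0.509 0.186 0.032] min [0.496 0.175 0.023] max [0.521 0.201 0.041]
ball0 0.55 [184. 215.] med [0.552 0.21  0.032] min [0.538 0.196 0.004] max [0.566 0.227 0.04 ]
ball0 
[... 1249 characters left out ...]
.005] max [0.634 0.238 0.07 ]
ball0 0.51 [341. 227.] med [0.51  0.192 0.027] min [0.474 0.155 0.005] max [0.521 0.202 0.037]
block0 0.78 [282. 221.] med [0.607 0.11  0.031] min [0.586 0.088 0.008] max [0.622 0.122 0.034]
block0 0.62 [311. 208.] med [0.521 0.109 0.027] min [0.484 0.068 0.005] max [0.537 0.121 0.034]
block0 0.59 [287. 235.] med [0.616 0.156 0.031] min [0.587 0.134 0.007] max [0.628 0.17  0.034]
block0 0.54 [291. 212.] med [0.561 0.095 0.031] min [0.542 0.065 0.008] max [0.576 0.106 0.035]
[ 0.14176455 -0.60873482  0.22268523] [ 9.93459766e-01  1.14182704e-01 -8.56161582e-07  5.80676160e-05] [[0.974, 0.227, 0.0], [0.227, -0.974, -0.0], [-0.0, 0.0, -1.0]] 1.0 0.08824418234756533
```

View pics/top0.png

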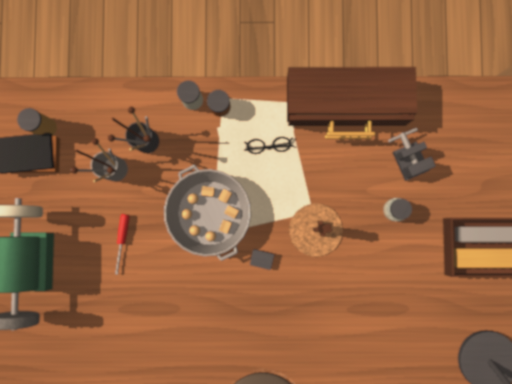

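View pics/scene0.png

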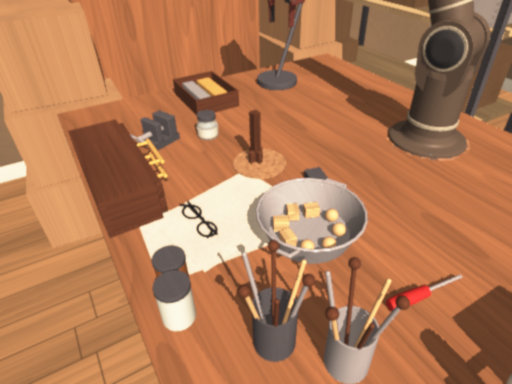

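The top view shows the pan at about (208,212) with lugs at (187,172) and (230,253). The balls are on the left and the blocks on the right. The stirrer stands on the mat at about (322,230), and the bench block is at (261,258). Next I'll refine the pan axis and the stick yaw.

```bash
cat >> h.py <<'E'
def proj(c,p):
    return cv2.projectPoints(np.array(p,float).reshape(-1,1,3),np.array(c["rvec"],float),np.array(c["tvec"],float),np.array([[c["fx"],0,c["cx"]],[0,c["fy"],c["cy"]],[0,0,1.]]),None)[0].reshape(-1,2)
E
python3 - <<'E'
from h import *
from scipy.optimize import least_squares
pts=[];st=[]
for cam in("top","scene"):
    c=bot.capture(cam); W=cloud(c).reshape(-1,3); W=W[~np.isnan(W[:,0])]
    d=np.hypot(W[:,0]-.558,W[:,1]-.155)
    rim=W[(d<.125)&(d>.09)&(W[:,2]>.058)&(W[:,2]<.072)]
    f=least_squares(lambda q:np.hypot(rim[:,0]-q[0],rim[:,1]-q[1])-.1135,[.558,.155],loss='soft_l1',f_scale=.003).x
    print(cam,"rim",len(rim),f.round(4))
    d=np.hypot(W[:,0]-f[0],W[:,1]-f[1])
    lug=W[(d>.121)&(d<.145)&(W[:,2]>.045)&(W[:,2]<.07)]-[*f,0]
    a=np.arctan2(lug[:,1],lug[:,0]); print("lug angs",len(a),np.degrees(np.angle(np.mean(np.exp(2j*a))))/2, np.sort(np.degrees(a)).round()[::max(1,len(a)//12)])
    s=W[(abs(W[:,0]-.51)<.06)&(abs(W[:,1]+.15)<.06)]
    for lo,hi in((.145,.17),(.06,.14),(.012,.04)):
        q=s[(s[:,2]>lo)&(s[:,2]<hi)]
        if len(q)>3: print("st",lo,len(q),q.mean(0).round(4),np.ptp(q,axis=0).round(3),cv2.minAreaRect((q[:,:2]*1000).astype(np.float32)))
    for q in("stirrer","mat","bowl"):
        print(q,[(round(r["conf"],2),np.round(r["centre"],1)) for r in bot.mark_of(cam,q)[:2]])
    print("proj st foot,top",proj(c,[[.51,-.155,.005],[.51,-.155,.155]]).round(1).tolist())
    u,v=(322,232) if cam=="top" else (258,145)
    k=40
    cv2.imwrite(f"pics/{cam}_st.png",cv2.resize(c["img"][v-k:v+k,u-k:u+k],(560,560),interpolation=cv2.INTER_CUBIC))
a=cv2.imread("pics/top_st.png");b=cv2.imread("pics/scene_st.png")
cv2.imwrite("pics/st.png",cv2.resize(np.hstack([a,b]),(800,400)))
E
```

```text
top rim 909 [0.5566 0.1474]
lug angs 139 26.184617222703125 [-167. -164. -159. -155. -150. -145. -142.   16.   19.   24.   29.   34.
   37.]
st 0.145 80 [ 0.513  -0.164   0.1558] [0.023 0.025 0.015] ((512.9033203125, -164.231201171875), (21.582359313964844, 22.154733657836914), 11.1499662399292)
st 0.06 30 [ 0.5129 -0.1546  0.1032] [0.024 0.018 0.072] ((516.7311401367188, -157.12457275390625), (12.664798736572266, 27.752567291259766), 59.072025299072266)
st 0.012 55 [ 0.5117 -0.152   0.0238] [0.101 0.115 0.028] ((519.077392578125, -148.9307861328125), (116.46002960205078, 97.515380859375), 87.21372985839844)
stirrer [(0.74, array([232., 213.])), (0.57, array([210.3, 215.6]))]
mat [(0.78, array([310. , 229.1])), (0.32, array([229.4, 210.1]))]
bowl [(0.72, array([208. , 211.9])), (0.48, array([320.3, 228.8]))]
proj st foot,top [[317.2, 228.9], [323.4, 228.9]]
scene rim 1286 [0.5564 0.1495]
lug angs 126 29.976380439328572 [-165. -161. -157. -151. -146.   25.   27.   29.   32.   34.   35.   37.
   38.]
st 0.145 75 [ 0.5142 -0.1608  0.1526] [0.024 0.025 0.013] ((513.7030639648438, -164.12689208984375), (21.73632049560547, 22.569629669189453), 13.420389175415039)
st 0.06 292 [ 0.5157 -0.1584  0.1004] [0.026 0.025 0.08 ] ((516.2421264648438, -158.66246032714844), (18.47490692138672, 29.36709213256836), 54.898475646972656)
st 0.012 128 [ 0.5174 -0.155   0.0266] [0.046 0.043 0.027] ((514.110107421875, -161.58251953125), (32.52366638183594, 38.19163513183594), 57.58485412597656)
stirrer [(0.56, array([259.5, 161.5])), (0.2, array([329.8, 211. ]))]
mat [(0.94, array([261.5, 159.6])), (0.73, array([288.8, 237.6]))]
bowl [(0.89, array([306.8, 235.7]))]
proj st foot,top [[257.7, 161.6], [256.5, 112.6]]
```

View pics/st.png

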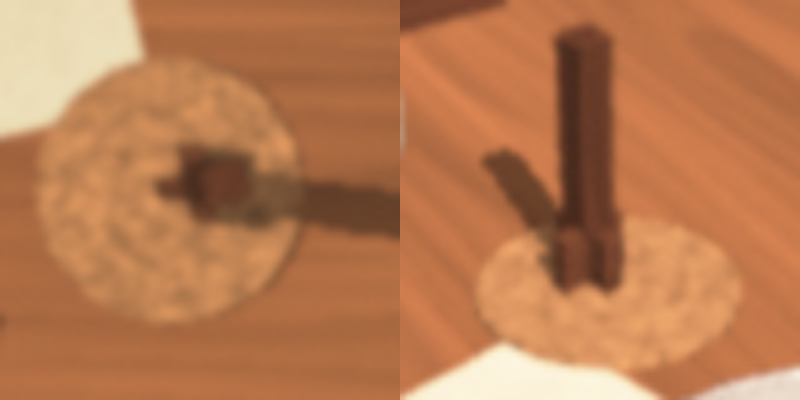

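The stick's axes are at a yaw of about 12–13°, which the tool already matches. Its top is at (0.513, −0.164). The lug line is at about 28°.

Call:
{"op": "servo_tool", "data": {
  "increments": [
    [[0.925,-0.7,0,0,0,0,1],[0.925,-0.7,0,0,0,0,1],[0.925,-0.7,0,0,0,0,1],[0.925,-0.7,0,0,0,0,1],[0.925,-0.7,0,0,0,0,1]]
  ]
}}

```text
t: 2.02
ee_pos: [0.2351, -0.4966, 0.2228]
ee_rot: [0.993, 0.114, 0.0, 0.0]
wrist_force: [0.2, -0.6, 0.4]
grip_width: 0.0878
grasp_force: 0.0
```

Call:
{"op": "servo_tool", "data": {
  "increments": [
    [[0.925,-0.7,0,0,0,0,1],[0.925,-0.7,0,0,0,0,1],[0.925,-0.7,0,0,0,0,1],[0.925,-0.7,0,0,0,0,1],[0.925,-0.7,0,0,0,0,1]]
  ]
}}

```text
t: 2.65
ee_pos: [0.3279, -0.3851, 0.2228]
ee_rot: [0.993, 0.114, 0.0, 0.0]
wrist_force: [-1.0, -0.2, 0.1]
grip_width: 0.0876
grasp_force: 0.0
```

Call:
{"op": "servo_tool", "data": {
  "increments": [
    [[0.925,-0.7,0,0,0,0,1],[0.925,-0.7,0,0,0,0,1],[0.925,-0.7,0,0,0,0,1],[0.925,-0.7,0,0,0,0,1],[0.925,-0.7,0,0,0,0,1]]
  ]
}}

```text
t: 3.28
ee_pos: [0.4206, -0.2737, 0.2228]
ee_rot: [0.993, 0.114, 0.0, 0.0]
wrist_force: [-0.2, -0.7, 0.5]
grip_width: 0.0881
grasp_force: 0.0
```

Call:
{"op": "servo_tool", "data": {
  "increments": [
    [[0.925,-0.7,0,0,0,0,1],[0.925,-0.7,0,0,0,0,1],[0.925,-0.7,0,0,0,0,1],[0.925,-0.7,0,0,0,0,1],[0.925,-0.7,0,0,0,0,1]]
  ]
}}

```text
t: 3.9
ee_pos: [0.5134, -0.1623, 0.2228]
ee_rot: [0.993, 0.114, 0.0, 0.0]
wrist_force: [-0.2, 0.2, -0.1]
grip_width: 0.0882
grasp_force: 0.0
```

Call:
{"op": "servo_tool", "data": {
  "increments": [
    [[0,0.07,0.85,0,0,0,1],[0,0,0.86,0,0,0,1],[0,0,0.86,0,0,0,1],[0,0,0.86,0,0,0,1],[0,0,0.86,0,0,0,1]]
  ],
  "grip_force": 45
}}

```text
t: 4.53
ee_pos: [0.5133, -0.1648, 0.1148]
ee_rot: [0.993, 0.114, 0.0, 0.0]
wrist_force: [0.4, 0.1, -0.1]
grip_width: 0.0877
grasp_force: 0.0
```

Call:
{"op": "servo_tool", "data": {
  "increments": [
    [[0,0,0,0,0,0,-1],[0,0,0,0,0,0,-1],[0,0,0,0,0,0,-1],[0,0,0,0,0,0,-1],[0,0,0,0,0,0,-1]]
  ],
  "grip_force": 45
}}

```text
t: 5.15
ee_pos: [0.5134, -0.1647, 0.1158]
ee_rot: [0.993, 0.114, 0.0, 0.0]
wrist_force: [-1.4, 0.1, -0.0]
grip_width: 0.0412
grasp_force: 0.0
```

Call:
{"op": "servo_tool", "data": {
  "increments": [
    [[0,0,0,0,0,0,-1],[0,0,0,0,0,0,-1],[0,0,0,0,0,0,-1],[0,0,0,0,0,0,-1],[0,0,0,0,0,0,-1]]
  ],
  "grip_force": 45
}}

```text
t: 5.78
ee_pos: [0.5132, -0.1646, 0.1154]
ee_rot: [0.993, 0.114, 0.0, 0.0]
wrist_force: [0.8, 0.1, 0.8]
grip_width: 0.0219
grasp_force: 45.0
```

Call:
{"op": "servo_tool", "data": {
  "increments": [
    [[0,0,-0.4,0,0,0,-1],[0,0,-0.8,0,0,0,-1],[0,0,-0.8,0,0,0,-1],[0,0,-0.8,0,0,0,-1],[0,0,-0.8,0,0,0,-1]]
  ]
}}

```text
t: 6.4
ee_pos: [0.5131, -0.1646, 0.2066]
ee_rot: [0.993, 0.114, 0.0, 0.0]
wrist_force: [-0.2, -0.5, -1.8]
grip_width: 0.0217
grasp_force: 45.0
```

Call:
{"op": "servo_tool", "data": {
  "increments": [
    [[0.3,-0.79,0,0,0,0,-1],[0.3,-0.79,0,0,0,0,-1],[0.3,-0.79,0,0,0,0,-1],[0.3,-0.79,0,0,0,0,-1],[0.3,-0.79,0,0,0,0,-1]]
  ]
}}

```text
t: 7.02
ee_pos: [0.5274, -0.0593, 0.206]
ee_rot: [0.993, 0.114, 0.0, 0.0]
wrist_force: [-0.1, -0.3, -0.6]
grip_width: 0.022
grasp_force: 45.0
```

Call:
{"op": "servo_tool", "data": {
  "increments": [
    [[0.3,-0.79,0,0,0,0,-1],[0.3,-0.79,0,0,0,0,-1],[0.3,-0.79,0,0,0,0,-1],[0.3,-0.79,0,0,0,0,-1],[0.3,-0.79,0,0,0,0,-1]]
  ]
}}

```text
t: 7.65
ee_pos: [0.5415, 0.0454, 0.2059]
ee_rot: [0.993, 0.114, 0.0, 0.0]
wrist_force: [0.0, -0.5, -1.2]
grip_width: 0.0215
grasp_force: 45.0
```

Call:
{"op": "servo_tool", "data": {
  "increments": [
    [[0.3,-0.79,0,0,0,0,-1],[0.3,-0.79,0,0,0,0,-1],[0.3,-0.79,0,0,0,0,-1],[0.3,-0.79,0,0,0,0,-1],[0.3,-0.79,0,0,0,0,-1]]
  ]
}}

```text
t: 8.28
ee_pos: [0.5556, 0.15, 0.2059]
ee_rot: [0.993, 0.114, 0.0, 0.0]
wrist_force: [-0.4, 0.2, 0.0]
grip_width: 0.0215
grasp_force: 45.0
```

```bash
python3 - <<'E'
from h import *
o=bot.get_obs();print(o["ee_pos"],o["t"])
k=np.arange(0,38); r=np.minimum(45,5*k)/25; th=np.radians(20*k)
p=np.c_[r*np.cos(th),r*np.sin(th)]
d=np.diff(p,axis=0).round(2)
for i in range(0,len(d),5): print(d[i:i+5].tolist())
M=R.from_quat(o["ee_rot"]).as_matrix()
print(((M.T@(np.array([.5565,.149,.118])-o["ee_pos"]))/.025).round(2))
E
```

```text
[0.55560364 0.15000576 0.20591584] 8.275
[[0.19, 0.07], [0.12, 0.19], [-0.01, 0.26], [-0.16, 0.27], [-0.31, 0.2]]
[[-0.43, 0.05], [-0.47, -0.14], [-0.43, -0.35], [-0.3, -0.55], [0.11, -0.62]]
[[0.31, -0.54], [0.48, -0.4], [0.59, -0.21], [0.63, -0.0], [0.59, 0.21]]
[[0.48, 0.4], [0.31, 0.54], [0.11, 0.62], [-0.11, 0.62], [-0.31, 0.54]]
[[-0.48, 0.4], [-0.59, 0.21], [-0.63, 0.0], [-0.59, -0.21], [-0.48, -0.4]]
[[-0.31, -0.54], [-0.11, -0.62], [0.11, -0.62], [0.31, -0.54], [0.48, -0.4]]
[[0.59, -0.21], [0.63, -0.0], [0.59, 0.21], [0.48, 0.4], [0.31, 0.54]]
[[0.11, 0.62], [-0.11, 0.62]]
[0.03 0.05 3.52]
```

Call:
{"op": "servo_tool", "data": {
  "increments": [
    [[0.03,0.05,0.8,0,0,0,-1],[0,0,0.8,0,0,0,-1],[0,0,0.8,0,0,0,-1],[0,0,0.7,0,0,0,-1],[0,0,0.42,0,0,0,-1]]
  ]
}}

```text
t: 8.9
ee_pos: [0.5564, 0.1482, 0.1166]
ee_rot: [0.993, 0.114, -0.0, 0.0]
wrist_force: [0.0, -0.8, -2.2]
grip_width: 0.0217
grasp_force: 45.0
```

Call:
{"op": "servo_tool", "data": {
  "increments": [
    [[0.19,0.07,0,0,0,0,-1],[0.12,0.19,0,0,0,0,-1],[-0.01,0.26,0,0,0,0,-1],[-0.16,0.27,0,0,0,0,-1],[-0.31,0.2,0,0,0,0,-1]]
  ]
}}

```text
t: 9.52
ee_pos: [0.5579, 0.1225, 0.1175]
ee_rot: [0.994, 0.114, 0.0, 0.0]
wrist_force: [-0.2, 0.0, -1.4]
grip_width: 0.0217
grasp_force: 45.0
```

Call:
{"op": "servo_tool", "data": {
  "increments": [
    [[-0.43,0.05,0,0,0,0,-1],[-0.47,-0.14,0,0,0,0,-1],[-0.43,-0.35,0,0,0,0,-1],[-0.3,-0.55,0,0,0,0,-1],[0.11,-0.62,0,0,0,0,-1]]
  ]
}}

```text
t: 10.15
ee_pos: [0.5104, 0.1547, 0.1174]
ee_rot: [0.993, 0.114, -0.001, 0.0]
wrist_force: [0.6, 0.1, -0.1]
grip_width: 0.0218
grasp_force: 45.0
```

Call:
{"op": "servo_tool", "data": {
  "increments": [
    [[0.31,-0.54,0,0,0,0,-1],[0.48,-0.4,0,0,0,0,-1],[0.59,-0.21,0,0,0,0,-1],[0.63,0,0,0,0,0,-1],[0.59,0.21,0,0,0,0,-1]]
  ]
}}

```text
t: 10.78
ee_pos: [0.5706, 0.1925, 0.1169]
ee_rot: [0.993, 0.115, -0.001, -0.0]
wrist_force: [-0.6, -0.4, -0.7]
grip_width: 0.0219
grasp_force: 45.0
```

Call:
{"op": "servo_tool", "data": {
  "increments": [
    [[0.48,0.4,0,0,0,0,-1],[0.31,0.54,0,0,0,0,-1],[0.11,0.62,0,0,0,0,-1],[-0.11,0.62,0,0,0,0,-1],[-0.31,0.54,0,0,0,0,-1]]
  ]
}}

```text
t: 11.4
ee_pos: [0.5954, 0.1307, 0.1174]
ee_rot: [0.993, 0.115, -0.001, -0.003]
wrist_force: [-7.5, 8.0, 3.1]
grip_width: 0.0219
grasp_force: 45.0
```

Call:
{"op": "servo_tool", "data": {
  "increments": [
    [[-0.48,0.4,0,0,0,0,-1],[-0.59,0.21,0,0,0,0,-1],[-0.63,0,0,0,0,0,-1],[-0.59,-0.21,0,0,0,0,-1],[-0.48,-0.4,0,0,0,0,-1]]
  ]
}}

```text
t: 12.02
ee_pos: [0.5313, 0.1128, 0.1186]
ee_rot: [0.994, 0.114, 0.003, -0.001]
wrist_force: [4.1, 2.8, 0.1]
grip_width: 0.0217
grasp_force: 45.0
```

Call:
{"op": "servo_tool", "data": {
  "increments": [
    [[-0.31,-0.54,0,0,0,0,-1],[-0.11,-0.62,0,0,0,0,-1],[0.11,-0.62,0,0,0,0,-1],[0.31,-0.54,0,0,0,0,-1],[0.48,-0.4,0,0,0,0,-1]]
  ]
}}

```text
t: 12.65
ee_pos: [0.5257, 0.1807, 0.1169]
ee_rot: [0.993, 0.115, -0.001, 0.001]
wrist_force: [2.6, -11.4, 0.9]
grip_width: 0.0222
grasp_force: 45.0
```

```bash
python3 - <<'E'
from h import *
ims=[]
for cam,(u,v) in(("top",(208,212)),("scene",(310,222))):
    c=bot.capture(cam); W=cloud(c)
    for q in ["ball0","block0"]: find(cam,W,q,5)
    ims.append(cv2.resize(c["img"][v-60:v+60,u-60:u+60],(400,400),interpolation=cv2.INTER_CUBIC))
cv2.imwrite("pics/s1.png",np.hstack(ims))
E
```

```text
ball0 0.47 [189. 193.] med [0.607 0.205 0.031] min [0.593 0.193 0.02 ] max [0.619 0.218 0.041]
ball0 0.39 [204. 189.] med [0.624 0.162 0.031] min [0.613 0.151 0.023] max [0.638 0.177 0.041]
block0 0.68 [230. 198.] med [0.596 0.089 0.031] min [0.58  0.07  0.001] max [0.615 0.111 0.039]
block0 0.56 [234. 213.] med [0.554 0.075 0.031] min [0.537 0.062 0.002] max [0.571 0.091 0.037]
block0 0.42 [229. 226.] med [0.515 0.086 0.032] min [0.499 0.072 0.003] max [0.532 0.105 0.038]
block0 0.38 [212. 238.] med [0.485 0.144 0.032] min [0.477 0.136 0.022] max [0.496 0.156 0.037]
ball0 0.63 [341. 234.] med [0.523 0.219 0.032] min [0.505 0.203 0.015] max [0.532 0.229 0.039]
ball0 0.51 [343. 224.] med [0.498 0.2   0.032] min [0.475 0.169 0.013] max [0.517 0.218 0.042]
ball0 0.24 [294. 207.] med [0.556 0.084 0.029] min [0.535 0.06  0.008] max [0.571 0.092 0.035]
block0 0.79 [278. 217.] med [0.602 0.095 0.029] min [0.578 0.07  0.005] max [0.615 0.111 0.035]
block0 0.71 [294. 206.] med [0.556 0.085 0.03 ] min [0.537 0.064 0.008] max [0.571 0.092 0.035]
block0 0.68 [309. 204.] med [0.518 0.095 0.03 ] min [0.5   0.072 0.008] max [0.535 0.108 0.035]
block0 0.6 [341. 219.] med [0.48  0.168 0.031] min [0.469 0.153 0.016] max [0.493 0.171 0.034]
```

View pics/s1.png

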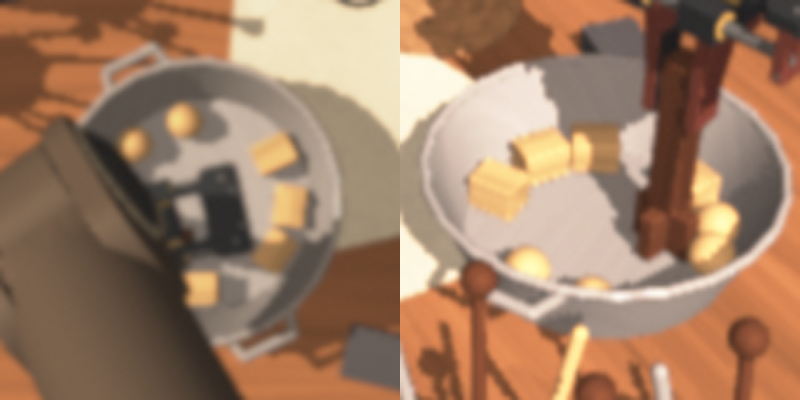

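The stick is well held. The balls and blocks mostly slid out to the wall, in the top crop at balls (133,143) and (183,120) and blocks (275,152), (290,205), (272,250) and (202,290). I'll now sweep clockwise close to the wall and push a train of pieces across the line.

```bash
cat >> h.py <<'E'
C=np.array([.5565,.1485])
def plan(pts,z=None):
    "pts: (angle deg world, radius mm) list -> rows from the present pose"
    o=bot.get_obs(); M=R.from_quat(o["ee_rot"]).as_matrix(); Rz=M[:2,:2]
    p=np.array([[r*np.cos(np.radians(a)),r*np.sin(np.radians(a))] for a,r in pts])/1000+C
    p=np.vstack([o["ee_pos"][:2],p]); d=(np.diff(p,axis=0)@Rz/.025).round(2)
    print(o["t"],o["ee_pos"].round(4) if hasattr(o["ee_pos"],'round') else o["ee_pos"], o["ee_rot"])
    for i in range(0,len(d),5): print(d[i:i+5].tolist())
E
python3 - <<'E'
from h import *
plan([(118,43),(100,43),(84,50),(72,58)]+[(a,60) for a in range(57,-90,-15)])
E
```

```text
12.95 [0.5258 0.1805 0.1169] [ 9.93495512e-01  1.13868286e-01 -6.25699178e-04  5.37325688e-04]
[[0.46, -0.14], [0.54, -0.06], [0.56, -0.17], [0.54, -0.1], [0.53, 0.32]]
[[0.37, 0.5], [0.23, 0.58], [0.07, 0.62], [-0.09, 0.62], [-0.25, 0.57]]
[[-0.39, 0.49], [-0.5, 0.37], [-0.58, 0.23], [-0.62, 0.07]]
```

Call:
{"op": "servo_tool", "data": {
  "increments": [
    [[0.46,-0.14,0,0,0,0,-1],[0.54,-0.06,0,0,0,0,-1],[0.56,-0.17,0,0,0,0,-1],[0.54,-0.1,0,0,0,0,-1],[0.53,0.32,0,0,0,0,-1]]
  ]
}}

```text
t: 13.58
ee_pos: [0.5894, 0.2015, 0.1173]
ee_rot: [0.993, 0.115, -0.0, -0.001]
wrist_force: [0.4, -0.2, -0.4]
grip_width: 0.022
grasp_force: 45.0
```

Call:
{"op": "servo_tool", "data": {
  "increments": [
    [[0.37,0.5,0,0,0,0,-1],[0.23,0.58,0,0,0,0,-1],[0.07,0.62,0,0,0,0,-1],[-0.09,0.62,0,0,0,0,-1],[-0.25,0.57,0,0,0,0,-1]]
  ]
}}

```text
t: 14.2
ee_pos: [0.6111, 0.1325, 0.1169]
ee_rot: [0.993, 0.114, -0.002, -0.002]
wrist_force: [-9.0, 11.8, 1.7]
grip_width: 0.022
grasp_force: 45.1
```

Call:
{"op": "servo_tool", "data": {
  "increments": [
    [[-0.39,0.49,0,0,0,0,-1],[-0.5,0.37,0,0,0,0,-1],[-0.58,0.23,0,0,0,0,-1],[-0.62,0.07,0,0,0,0,-1]]
  ]
}}

```text
t: 14.7
ee_pos: [0.5689, 0.097, 0.1185]
ee_rot: [0.993, 0.115, 0.002, -0.004]
wrist_force: [3.8, 17.3, 4.1]
grip_width: 0.0235
grasp_force: 45.5
```

```bash
python3 - <<'E'
from h import *
ims=[]
for cam,(u,v) in(("top",(208,212)),("scene",(310,222))):
    c=bot.capture(cam); W=cloud(c)
    for q in ["ball0","block0"]: find(cam,W,q,5)
    ims.append(cv2.resize(c["img"][v-60:v+60,u-60:u+60],(400,400),interpolation=cv2.INTER_CUBIC))
cv2.imwrite("pics/s2.png",np.hstack(ims))
E
```

```text
ball0 0.6 [275. 226.] med [0.616 0.113 0.029] min [0.599 0.097 0.014] max [0.627 0.121 0.037]
ball0 0.54 [280. 214.] med [0.595 0.089 0.031] min [0.581 0.073 0.018] max [0.606 0.097 0.037]
ball0 0.5 [335. 238.] med [0.539 0.21  0.029] min [0.513 0.174 0.005] max [0.548 0.221 0.037]
ball0 0.46 [343. 223.] med [0.5   0.2   0.029] min [0.468 0.172 0.012] max [0.509 0.209 0.037]
block0 0.59 [310. 206.] med [0.519 0.101 0.03 ] min [0.5   0.067 0.009] max [0.534 0.107 0.035]
block0 0.55 [339. 219.] med [0.49  0.159 0.03 ] min [0.459 0.126 0.006] max [0.498 0.175 0.035]
block0 0.53 [324. 207.] med [0.495 0.122 0.03 ] min [0.473 0.087 0.005] max [0.507 0.141 0.034]
```

View pics/s2.png

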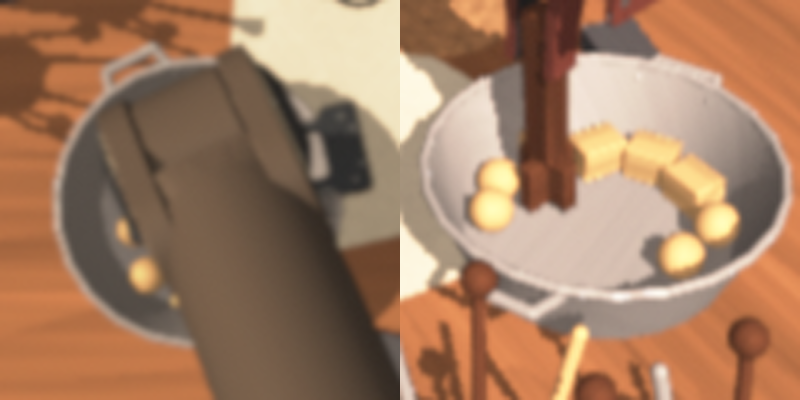

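Now there are two balls on the block side (right crop, at 497,180 and 490,210), and some of the blocks have crossed to the ball side. I'll push the train a bit further, then lift out and check.

```bash
python3 - <<'E'
from h import *
plan([(-90,50),(-102,52),(-114,52),(-126,52),(-135,50),(-140,35),(-140,18),(0,0)])
E
```

```text
15.0 [0.5707 0.0971 0.1192] [ 0.99335972  0.11493087  0.00302193 -0.00426892]
[[-0.54, -0.18], [-0.43, -0.07], [-0.37, -0.23], [-0.32, -0.3], [-0.13, -0.31]]
[[0.45, -0.42], [0.61, -0.31], [0.64, -0.32]]
```

Call:
{"op": "servo_tool", "data": {
  "increments": [
    [[-0.54,-0.4,0,0,0,0,-1],[-0.43,-0.07,0,0,0,0,-1],[-0.37,-0.23,0,0,0,0,-1],[-0.32,-0.3,0,0,0,0,-1],[-0.13,-0.31,0,0,0,0,-1]]
  ],
  "grip_force": 60
}}

```text
t: 15.62
ee_pos: [0.5232, 0.1133, 0.12]
ee_rot: [0.993, 0.114, 0.006, -0.001]
wrist_force: [9.0, 2.2, 3.3]
grip_width: 0.0216
grasp_force: 60.0
```

Call:
{"op": "servo_tool", "data": {
  "increments": [
    [[0.45,-0.42,0,0,0,0,-1],[0.61,-0.31,0,0,0,0,-1],[0.64,-0.32,0,0,0,0,-1],[0,0,-0.8,0,0,0,-1],[0,0,-0.8,0,0,0,-1]]
  ]
}}

```text
t: 16.25
ee_pos: [0.5536, 0.1483, 0.1568]
ee_rot: [0.993, 0.114, -0.001, 0.0]
wrist_force: [-0.0, -0.2, -0.8]
grip_width: 0.0216
grasp_force: 60.0
```

Call:
{"op": "servo_tool", "data": {
  "increments": [
    [[0,0,-0.9,0,0,0,-1],[0,0,-0.9,0,0,0,-1],[-0.1,0.8,-0.4,0,0,0,-1],[-0.3,0.8,0,0,0,0,-1],[-0.3,0.8,0,0,0,0,-1]]
  ]
}}

```text
t: 16.88
ee_pos: [0.5503, 0.0851, 0.2118]
ee_rot: [0.993, 0.114, -0.001, -0.0]
wrist_force: [0.3, -0.0, -1.6]
grip_width: 0.0215
grasp_force: 60.0
```

Call:
{"op": "servo_tool", "data": {
  "increments": [
    [[-0.3,0.8,0,0,0,0,-1],[-0.3,0.8,0,0,0,0,-1],[-0.3,0.8,0,0,0,0,-1],[-0.3,0.8,0,0,0,0,-1],[-0.3,0.8,0,0,0,0,-1]]
  ]
}}

```text
t: 17.5
ee_pos: [0.5363, -0.021, 0.2118]
ee_rot: [0.993, 0.114, -0.001, -0.0]
wrist_force: [-0.4, -0.3, -1.5]
grip_width: 0.0217
grasp_force: 60.0
```

Call:
{"op": "servo_tool", "data": {
  "increments": [
    [[-0.3,0.8,0,0,0,0,-1],[-0.3,0.8,0,0,0,0,-1],[-0.3,0.8,0,0,0,0,-1],[-0.3,0.8,0,0,0,0,-1],[-0.3,0.8,0,0,0,0,-1]]
  ]
}}

```text
t: 18.12
ee_pos: [0.5225, -0.1268, 0.2118]
ee_rot: [0.993, 0.114, -0.001, -0.0]
wrist_force: [0.3, 0.1, -1.3]
grip_width: 0.022
grasp_force: 60.0
```

```bash
cat > look.py <<'E'
from h import *
import sys
ims=[]
B0=np.array([[.491,.144],[.509,.186],[.552,.21],[.596,.192]]);K0=np.array([[.604,.101],[.518,.103],[.56,.084],[.615,.151]])
n=np.array([np.sin(np.radians(28)),-np.cos(np.radians(28))])
for cam,(u,v) in(("top",(208,212)),("scene",(310,222) if len(sys.argv)<3 else (258,145))):
    c=bot.capture(cam); W=cloud(c)
    for q,O in(("ball0",B0),("block0",K0)):
        for r in bot.cut_out(cam,q)[:6]:
            p=W[r["pixels"]]; p=p[~np.isnan(p[:,0])]; m=np.median(p,0)
            if abs(m[1]-.15)<.12: print(cam,q,round(r["conf"],2),np.round(r["centre"]),m.round(3),'side mm',((m[:2]-C)@n*1000).round(),'d0',(np.hypot(*(m[:2]-O).T)*1000).round())
    ims.append(cv2.resize(c["img"][v-60:v+60,u-60:u+60],(400,400),interpolation=cv2.INTER_CUBIC))
    s=W.reshape(-1,3);o=bot.get_obs();e=np.array(o["ee_pos"])
    s=s[(np.hypot(s[:,0]-e[0],s[:,1]-e[1])<.04)]
    for lo,hi in((-.11,-.08),(-.07,-.01)):
        q=s[(s[:,2]>e[2]+lo)&(s[:,2]<e[2]+hi)]
        if len(q)>5: print("stick",lo,len(q),(q.mean(0)-e).round(4),q[:,2].min()-e[2],cv2.minAreaRect((q[:,:2]*1000).astype(np.float32)))
cv2.imwrite(sys.argv[1],np.hstack(ims)); print(o["t"],e.round(4),o["ee_rot"])
E
python3 look.py pics/s3.png
```

```text
top ball0 0.65 [190. 221.] [0.536 0.203 0.033] side mm -57.0 d0 [74. 32. 17. 61.]
top ball0 0.61 [225. 190.] [0.615 0.106 0.031] side mm 65.0 d0 [130. 133. 122.  88.]
top ball0 0.41 [187. 229.] [0.507 0.205 0.032] side mm -73.0 d0 [63. 19. 45. 90.]
top ball0 0.38 [231. 200.] [0.593 0.081 0.031] side mm 77.0 d0 [120. 135. 135. 111.]
top block0 0.59 [223. 230.] [0.502 0.106 0.032] side mm 12.0 d0 [103.  17.  62. 122.]
scene ball0 0.61 [332. 235.] [0.539 0.211 0.029] side mm -63.0 d0 [83. 39. 13. 60.]
scene ball0 0.55 [281. 212.] [0.595 0.089 0.03 ] side mm 71.0 d0 [118. 130. 129. 103.]
scene ball0 0.55 [346. 231.] [0.509 0.214 0.031] side mm -80.0 d0 [72. 28. 43. 90.]
scene ball0 0.53 [276. 225.] [0.617 0.113 0.029] side mm 60.0 d0 [130. 130. 117.  82.]
scene block0 0.79 [303. 211.] [0.539 0.101 0.027] side mm 34.0 d0 [65. 21. 27. 91.]
scene block0 0.74 [340. 222.] [0.496 0.175 0.03 ] side mm -52.0 d0 [131.  75. 111. 122.]
scene block0 0.67 [328. 216.] [0.492 0.136 0.031] side mm -19.0 d0 [117.  42.  85. 123.]
scene block0 0.56 [317. 206.] [0.506 0.113 0.031] side mm 8.0 d0 [ 99.  15.  61. 116.]
stick -0.11 129 [ 0.0231  0.0149 -0.0924] -0.10771108357983615 ((541.0338134765625, -111.92713165283203), (23.692766189575195, 43.52522659301758), 88.07363891601562)
stick -0.07 285 [ 0.0151  0.0065 -0.0398] -0.06977350539389299 ((539.0643920898438, -119.17568969726562), (21.989749908447266, 37.99138259887695), 59.485267639160156)
18.425 [ 0.5227 -0.1248  0.2122] [ 9.93385471e-01  1.14826356e-01 -2.20907141e-04 -4.06420042e-04]
```

View pics/s3.png

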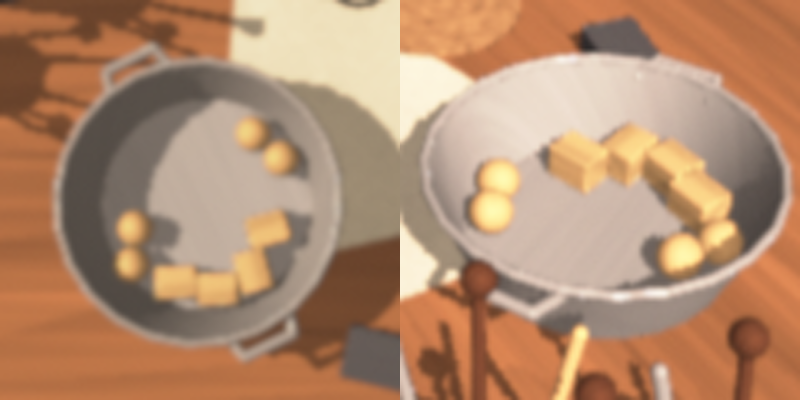

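The pieces are mixed. Two balls and two blocks lie on each side of the line, and each piece has shifted at least 13 mm. The stick seems to have tilted in the grip, so I'll measure the tilt.

```bash
cat > tilt.py <<'E'
from h import *
c=bot.capture("scene"); W=cloud(c); s=W.reshape(-1,3); o=bot.get_obs(); e=np.array(o["ee_pos"]); M=R.from_quat(o["ee_rot"]).as_matrix()
t=(s-e)@M  # tool frame
t=t[(abs(t[:,0])<.06)&(abs(t[:,1])<.05)&(t[:,2]>.0)&(t[:,2]<.13)]
zs=np.arange(.004,.124,.008); rows=[]
for z in zs:
    q=t[abs(t[:,2]-z)<.004]
    if len(q)>8:
        x=np.percentile(q[:,0],[5,50,95]); y=np.percentile(q[:,1],[5,50,95]); rows.append([z,*x,*y]); print(len(q),np.round(rows[-1],3))
r=np.array(rows); h=r[(r[:,0]<.075)&(r[:,0]>.003)]
for k in(1,2,3,4,5,6): print(k,np.degrees(np.arctan(np.polyfit(h[:,0],h[:,k],1)[0])).round(1))
print("max tool z",np.sort(t[:,2])[-10:].round(4), o["t"],e,M.round(3).tolist())
u,v=np.round(proj(c,e)[0]).astype(int); print(u,v)
import sys
cv2.imwrite(sys.argv[1],cv2.resize(c["img"][max(0,v-30):v+60,u-45:u+45],(540,540),interpolation=cv2.INTER_CUBIC))
E
python3 tilt.py pics/t1.png
```

```text
34 [ 0.004  0.002  0.015  0.018 -0.011 -0.006  0.009]
44 [ 0.012 -0.     0.017  0.02  -0.011 -0.008  0.007]
35 [ 0.02   0.     0.016  0.02  -0.012 -0.009  0.007]
42 [ 0.028  0.002  0.019  0.022 -0.011 -0.008  0.008]
33 [ 0.036  0.004  0.02   0.023 -0.011 -0.007  0.01 ]
39 [ 0.044  0.004  0.021  0.023 -0.011 -0.009  0.009]
37 [ 0.052  0.005  0.022  0.025 -0.011 -0.008  0.007]
38 [ 0.06   0.008  0.024  0.026 -0.012 -0.009  0.01 ]
43 [ 0.068  0.009  0.026  0.037 -0.014 -0.007  0.009]
66 [ 0.076  0.004  0.023  0.039 -0.021 -0.006  0.018]
46 [ 0.084  0.015  0.025  0.041 -0.021 -0.006  0.001]
45 [ 0.092  0.017  0.026  0.042 -0.021 -0.007  0.002]
48 [ 0.1    0.018  0.028  0.043 -0.021 -0.006  0.004]
9 [ 0.108  0.019  0.027  0.034 -0.021 -0.015 -0.004]
1 7.8
2 9.1
3 12.6
4 -1.2
5 -0.3
6 1.6
max tool z [0.1038 0.1045 0.1047 0.1054 0.1055 0.1055 0.1058 0.1061 0.1061 0.1093] 18.475 [ 0.52270648 -0.12472835  0.2122519 ] [[0.974, 0.228, -0.0], [0.228, -0.974, 0.001], [-0.0, -0.001, -1.0]]
258 97
```

View pics/t1.png

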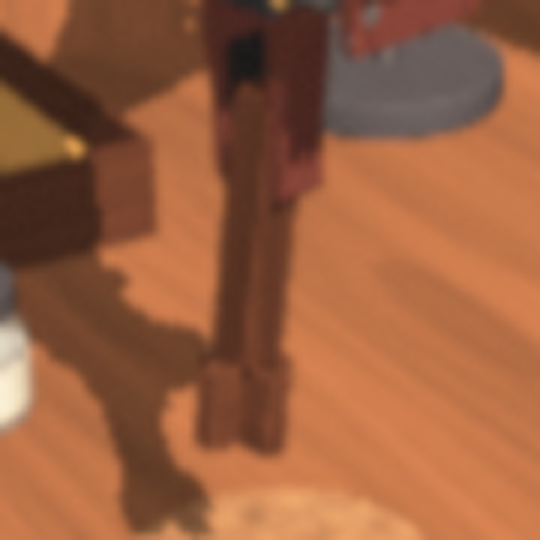

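Call:
{"op": "servo_tool", "data": {
  "increments": [
    [[-0.5,0.44,0,0,0,0,-1],[-0.5,0.44,0,0,0,0,-1],[0,0,0,0,-0.0125,0,-1],[0,0,0,0,-0.0125,0,-1],[0,0,0,0,0,0,-1]]
  ]
}}

```text
t: 19.1
ee_pos: [0.5033, -0.1534, 0.2119]
ee_rot: [0.99, 0.114, -0.078, 0.009]
wrist_force: [-0.3, 0.4, -1.2]
grip_width: 0.0219
grasp_force: 60.0
```

```bash
sed -i 's/^t=(s-e)@M.*/yw=np.arctan2(M[1,0],M[0,0]); Mw=np.array([[np.cos(yw),np.sin(yw),0],[np.sin(yw),-np.cos(yw),0],[0,0,-1.]]); t=(s-e)@Mw/' tilt.py; python3 tilt.py pics/t2.png
```

```text
28 [ 0.004  0.     0.015  0.017 -0.012 -0.007  0.008]
35 [ 0.012 -0.002  0.014  0.017 -0.012 -0.009  0.006]
35 [ 0.02  -0.005  0.012  0.017 -0.011 -0.009  0.005]
37 [ 0.028 -0.004  0.013  0.017 -0.012 -0.009  0.009]
37 [ 0.036 -0.003  0.015  0.017 -0.012 -0.008  0.006]
32 [ 0.044 -0.003  0.013  0.017 -0.012 -0.009  0.009]
36 [ 0.052 -0.003  0.014  0.017 -0.011 -0.009  0.009]
31 [ 0.06  -0.005  0.014  0.017 -0.011 -0.008  0.01 ]
33 [ 0.068 -0.003  0.014  0.016 -0.011 -0.008  0.007]
65 [ 0.076 -0.014  0.01   0.027 -0.021 -0.005  0.019]
47 [ 0.084 -0.015  0.011  0.027 -0.022 -0.006  0.003]
43 [ 0.092  0.001  0.012  0.027 -0.022 -0.009 -0.   ]
40 [ 0.1    0.001  0.012  0.027 -0.022 -0.006  0.003]
27 [ 0.108  0.003  0.012  0.026 -0.022 -0.006  0.004]
1 -1.9
2 -0.3
3 -0.6
4 0.4
5 -0.1
6 2.0
max tool z [0.1072 0.1074 0.1074 0.1074 0.1076 0.1079 0.1088 0.109  0.1099 0.111 ] 19.15 [ 0.50293452 -0.15353788  0.21197487] [[0.962, 0.227, -0.152], [0.224, -0.974, -0.035], [-0.156, -0.001, -0.988]]
259 91
```

Call:
{"op": "servo_tool", "data": {
  "increments": [
    [[0.134,0,0.85,0,0,0,-1],[0.134,0,0.85,0,0,0,-1],[0.134,0,0.85,0,0,0,-1],[0.134,0,0.85,0,0,0,-1],[0.02,0,0.12,0,0,0,-1]]
  ]
}}

```text
t: 19.77
ee_pos: [0.5015, -0.1538, 0.1225]
ee_rot: [0.99, 0.113, -0.079, 0.009]
wrist_force: [-0.0, 0.2, -1.0]
grip_width: 0.0218
grasp_force: 60.0
```

Call:
{"op": "servo_tool", "data": {
  "increments": [
    [[0.015,0,0.1,0,0,0,-1],[0.008,0,0.05,0,0,0,-1],[0.008,0,0.05,0,0,0,-1]]
  ]
}}

```text
t: 20.15
ee_pos: [0.5034, -0.1533, 0.1188]
ee_rot: [0.99, 0.114, -0.077, 0.009]
wrist_force: [0.0, -0.3, -1.4]
grip_width: 0.0216
grasp_force: 60.0
```

Call:
{"op": "servo_tool", "data": {
  "increments": [
    [[0.008,0,0.04,0,0,0,-1],[0.006,0,0.04,0,0,0,-1],[0.006,0,0.04,0,0,0,-1]]
  ]
}}

```text
t: 20.52
ee_pos: [0.5033, -0.1531, 0.1164]
ee_rot: [0.99, 0.114, -0.078, 0.009]
wrist_force: [-4.0, 0.6, 15.9]
grip_width: 0.0217
grasp_force: 60.0
```

Call:
{"op": "servo_tool", "data": {
  "increments": [
    [[0.006,0,0.03,0,0,0,-1],[0,0,0,0,0,0,-1]]
  ]
}}

```text
t: 20.78
ee_pos: [0.5033, -0.1531, 0.1163]
ee_rot: [0.99, 0.114, -0.078, 0.009]
wrist_force: [-3.7, 1.3, 16.2]
grip_width: 0.0217
grasp_force: 60.0
```

The foot is down on the mat. I'll ease the grip and then open.

Call:
{"op": "servo_tool", "data": {
  "increments": [
    [[0,0,-0.02,0,0,0,-1],[0,0,0,0,0,0,-1]]
  ],
  "grip_force": 5
}}

```text
t: 21.02
ee_pos: [0.5037, -0.153, 0.116]
ee_rot: [0.99, 0.114, -0.077, 0.009]
wrist_force: [-1.1, 0.5, 8.1]
grip_width: 0.0219
grasp_force: 5.0
```

Call:
{"op": "servo_tool", "data": {
  "increments": [
    [[0,0,0,0,0,0,1],[0,0,0,0,0,0,1],[0,0,0,0,0,0,1],[0,0,0,0,0,0,1],[0,0,0,0,0,0,1]]
  ]
}}

```text
t: 21.65
ee_pos: [0.5031, -0.1531, 0.1148]
ee_rot: [0.99, 0.114, -0.078, 0.009]
wrist_force: [-0.1, -0.6, 0.1]
grip_width: 0.068
grasp_force: 0.0
```

Call:
{"op": "servo_tool", "data": {
  "increments": [
    [[0,0,0,0,0,0,1],[0,0,0,0,0,0,1],[0,0,0,0,0,0,1],[-0.06,0,-0.4,0,0,0,1],[-0.13,0,-0.85,0,0,0,1]]
  ]
}}

```text
t: 22.28
ee_pos: [0.5029, -0.1529, 0.1468]
ee_rot: [0.99, 0.114, -0.079, 0.009]
wrist_force: [-0.2, 0.4, 0.4]
grip_width: 0.0876
grasp_force: 0.0
```

Call:
{"op": "servo_tool", "data": {
  "increments": [
    [[-0.13,0,-0.85,0,0,0,1],[-0.13,0,-0.85,0,0,0,1],[-0.13,0,-0.85,0,0,0,1],[-0.8,0.6,0,0,0,0,1],[-0.8,0.6,0,0,0,0,1]]
  ]
}}

```text
t: 22.9
ee_pos: [0.4719, -0.1915, 0.2184]
ee_rot: [0.99, 0.114, -0.077, 0.009]
wrist_force: [-0.0, -0.6, -0.5]
grip_width: 0.088
grasp_force: 0.0
```

Call:
{"op": "servo_tool", "data": {
  "increments": [
    [[-0.8,0.6,0,0,0,0,1],[-0.8,0.6,0,0,0,0,1],[-0.8,0.6,0,0,0,0,1],[-0.8,0.6,0,0,0,0,1],[0,0,0,0,0,0,1]]
  ]
}}

```text
t: 23.52
ee_pos: [0.4078, -0.269, 0.2307]
ee_rot: [0.991, 0.112, -0.078, 0.009]
wrist_force: [0.2, 0.0, 0.7]
grip_width: 0.0877
grasp_force: 0.0
```

```bash
python3 look.py pics/f.png 1 | grep -v stick; python3 - <<'E'
from h import *
c=bot.capture("scene"); s=cloud(c).reshape(-1,3)
s=s[(np.hypot(s[:,0]-.508,s[:,1]+.152)<.05)&(s[:,2]<.17)]
for z in(.03,.06,.09,.12,.145,.154):
    q=s[abs(s[:,2]-z)<.006]; print(z,len(q),q.mean(0).round(3) if len(q) else '')
E
```

```text
top ball0 0.6 [192. 218.] [0.535 0.203 0.031] side mm -58.0 d0 [74. 31. 18. 62.]
top ball0 0.5 [186. 229.] [0.507 0.207 0.033] side mm -75.0 d0 [66. 22. 45. 90.]
top ball0 0.48 [224. 192.] [0.613 0.106 0.032] side mm 64.0 d0 [128. 131. 121.  88.]
top block0 0.67 [202. 237.] [0.491 0.169 0.032] side mm -49.0 d0 [132.  72. 110. 126.]
top block0 0.55 [215. 238.] [0.485 0.133 0.031] side mm -20.0 d0 [123.  45.  90. 131.]
top block0 0.41 [228. 220.] [0.535 0.095 0.032] side mm 37.0 d0 [70. 19. 27. 98.]
top block0 0.4 [224. 231.] [0.501 0.105 0.031] side mm 12.0 d0 [103.  17.  62. 122.]
scene ball0 0.7 [277. 224.] [0.617 0.114 0.029] side mm 59.0 d0 [130. 130. 116.  81.]
scene ball0 0.59 [335. 239.] [0.539 0.21  0.028] side mm -63.0 d0 [81. 38. 13. 60.]
scene ball0 0.58 [278. 215.] [0.595 0.089 0.03 ] side mm 71.0 d0 [117. 130. 128. 103.]
scene ball0 0.48 [343. 229.] [0.509 0.214 0.03 ] side mm -80.0 d0 [73. 28. 43. 90.]
scene block0 0.73 [302. 208.] [0.54  0.101 0.027] side mm 34.0 d0 [64. 22. 27. 90.]
scene block0 0.68 [318. 207.] [0.505 0.112 0.031] side mm 8.0 d0 [100.  16.  62. 117.]
scene block0 0.66 [337. 220.] [0.495 0.174 0.031] side mm -51.0 d0 [131.  74. 111. 122.]
23.825 [ 0.4093 -0.2666  0.2297] [ 0.99031169  0.1146421  -0.07785704  0.00884426]
0.03 60 [ 0.513 -0.143  0.03 ]
0.06 40 [ 0.512 -0.146  0.06 ]
0.09 41 [ 0.512 -0.147  0.09 ]
0.12 49 [ 0.512 -0.145  0.12 ]
0.145 48 [ 0.511 -0.146  0.145]
0.154 62 [ 0.509 -0.149  0.154]
```

View pics/f.png

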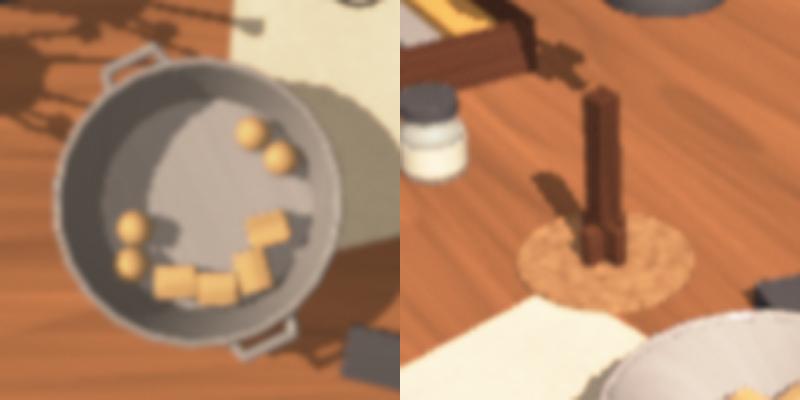

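The stick stands upright near the centre of the mat (right crop, about 603,260). The pan holds two balls and two blocks on each side, and nothing has spilled.

```bash
python3 -c "
from workcell import bot
print(bot.sign_off())"
```

```text
the job is handed in; nothing more can be done
None
```

The job is handed in at about 24 s of the 64 s: every piece measured at least 13 mm from its start, two balls and two blocks lie on each side of the lug line (the closest block about 1 cm from it), nothing spilled, and the stick stands upright on its mat.

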